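Set the bell timer in the pottery-painting studio

ROBOT

A 6-joint arm with a two-finger parallel gripper is mounted at the origin on the work surface. World frame = base frame: x ahead of the robot, y to its left, z up, the work surface at z = 0. Lengths are in m, angles in rad, forces in N, time in s.
With the tool pointing down it reaches from about 0.425 to 0.95 m from the base axis. Payload 3.5 kg.
Tool frame: the origin (TCP) lies on the centre line of the jaws, within the pads' length; the fingertips stand 14 mm ahead of it and the grasp point (between the pads) lies 5 mm behind it (ctrl.finger_overhang is the distance from the TCP to the fingertips, in m); z points along the fingers, y is the line along which they close (so a half turn about z gives the same grasp; the last joint's range is limited). The gripper opens to 85 mm and grips with 20 to 120 N. Pads are 22 mm wide; open, the fingers measure 114 mm over their backs; the gripper's body (76 mm by 85 mm) begins 54 mm behind the grasp point. The pads swing forward as they close: fully open they stand 13 mm farther back than shut.
Start: joints at [-1.351, 0.286, 1.577, -0, 1.279, -0.15], TCP at [0.244, -0.629, 0.245] pointing down, gripper open.
Joint ranges: [-2.77, 2.77], [-0.9, 2.22], [0.21, 2.48], [-1.53, 4.67], [0.24, 2.81], [-2.84, 2.84]. Speed limits (rad/s): [2.79, 2.79, 3.14, 3.14, 3.14, 3.14].

INTERFACE

Orientations are given as a unit quaternion [x, y, z, w].
In Python, from plant import ctrl gives the robot as it stands.
- The arm moves only by the tool send_rows, never from a script. Its argument "moves" is text: rows parted by semicolons, each of 7 numbers parted by spaces: the turn, a rotation vector about the tool's x, y, z in units of 360 degrees (1.0 is 360 degrees), then the shift along the tool's x, y, z in units of 20 cm (1.0 is 20 cm), then the gripper's target within -1 to 1 (fully open at 1, half-way at 0, shut at -1). A call has 1 to 12 rows; each row is the pose to reach, as a shift and turn from the pose commanded when the call began, along the tool's axes at that moment, turning the shorter way round; what a row does not reach only later rows make up. A row lasts 1/8 s, in which the tool goes at most 62.5 mm and 10.7 degrees, less where a joint would pass 70% of its speed; a pose out of reach is approached as far as the arm can. A call with a number of a shift or a turn outside -1 to 1 is refused whole. A call with a gripper value outside its range is refused whole. The fingers move at their own pace and stop on an object; "newtons" is the grip in N (left out, the last holds). Time passes only in rows, so rows that repeat a pose let the fingers close. It gives the time, the measured TCP pose, the force, the opening and the grip force at its end, in the units of the state.
- ctrl.get_state(): the state, without advancing time (a new reading comes with each control period).
- ctrl.read_camera(name): name is "side" or "top"; returns a dict with "image" (420x560x3 uint8, red, green, blue), "fovy" (degrees; the focal length in pixels is half the picture's height over the tangent of half this angle, whatever the lens; pixels are square), "cx", "cy" (the principal point, pixels), "distortion" ([k1, k2, p1, p2, k3] as OpenCV has them; the pictures are not rectified), "extrinsics" (4x4, takes a point from camera to world coordinates). Camera axes: x right, y up, looking along -z (the intrinsics and any distortion apply to the point x, -y, -z); pixel columns grow to the right and rows downward; lengths in m; the calibration is good to about 2 mm. A picture is of the moment at which its call begins. There is no depth.
- ctrl.sign_off(): hands the job in; it is judged then, once.
The state is a dict: "time": time; "qpos": joint angles; "dq": joint speeds; "joint_efforts": joint torques, N m; "eef_pos": TCP position; "tcp_rot": TCP orientation; "contact_force": force on the tool from outside, world axes, zero at the start; "wrist_torque": the same for the moment, N m; "opening": opening from 0.0 (shut) to 1.0 (fully open); "finger_force": force on a finger pad.
Only numpy, scipy, OpenCV 4.12 (cv2) and the standard library are available. Lean on these libraries where they do the work, as an engineer would, in place of code of your own. Each camera call takes 0.05 s, during which the arm holds its last target. There are 200 camera calls.

TASK

Wind the glaze timer: turn its dial clockwise past the top (30-minute) mark until it comes up firmly against its stop, which you must feel for, without forcing it, then turn it back down to 20 minutes and let go. Do not overtwist the timer on its rubber mount, and leave the brush pot, mug and bottle where they are.

Things in the scene. Friction and masses are not known exactly. Their poses are not given: they have to be found in the camera images.
- stand: Timer's foot: dark steel disc, 160 mm across, 10 mm thick, bolted down. Origin: centre of its underside, on the vertical axis of case and dial; x axis towards the 15-minute mark when the case is at rest. On it, on a rubber bush, sits the rounded white case, 126 x 126 mm, top 50 mm above the table, carrying a round scale plate and the dial.
- case (a joint): Twist of case on stand, rad, clockwise from above positive. The bush is a torsion spring, 1.0 N m/rad, 0 at rest: it yields to any torque on the dial and springs back on release. Dial friction alone twists it about 0.12 rad the way you turn. Firmly against the stop: 0.19 rad (0.19 N m) or more for 0.2 s. Beyond 0.34 rad (0.34 N m) either way the mount is overtwisted and spoilt.
- dial (a joint): Dial angle in the case, rad, growing clockwise from above: 0 at mark 0, 0.0698 (4 deg) a minute, so 20 minutes is 1.396, top mark (30) 2.094. Starts at 12 to 18 minutes. The hidden stop lies past the top mark, anywhere from 2.2 to 2.5. Friction holds the dial where it is let go; regrasping is fine. World yaw of the bar's pointer end = stand yaw + 1.047 - case - dial.
- dial_grip (a point): Point on the dial's axis in its grip bar, 80 mm above the table, a height to grip at. Dial: black disc 92 mm across, top 56 mm above the table; across it an upright bar 46 long, 12 thick, top 89 mm above the table. Site x: along the bar to its pointer end (white lines on bar top and disc), y: across the bar, the way to close on it, z: up.
- dial_pointer (a point): Tip of the white pointer line at the dial disc's rim, 46 mm from the axis.
- mark_20 (a point): 20-minute mark on the case top, 52.5 mm from the axis, 50 mm above the table. Seven black marks, 5 minutes (20 degrees) apart, run clockwise from 0 to 30 (top mark, longest and thickest); the third and fifth (10, 20) are longer than those of 5, 15, 25. No marks past 30.
- mark_top (a point): The 30-minute (top) mark on the case, the longest and thickest, 52.5 mm from the axis.
- brush_pot: Bystander: loose terracotta pot, 72 mm across, 70 mm tall, with three brushes standing to about 175 mm. Origin at the centre of its underside.
- mug: Bystander: loose terracotta mug, 76 mm across without its handle, 95 mm tall. Origin at the centre of its underside.
- glaze_bottle: Bystander: loose bottle with a white cap, 54 mm across, 120 mm tall. Origin at the centre of its underside.
There are look-alikes about, which are no part of the job. There is more than one size of the stand; the one meant has the size given above.

How it is judged:
By the outcome, as a careful person would: the job done as asked, in the order asked, and still so for the second after the job is handed in, with the robot touching nothing.
It also fails if it takes over 54 s, if anything falls off the work surface, if the arm or the gripper's body presses on something with over 40 N, if the wrist force passes 120 N, or if a joint passes its speed limit or range.

## Working session

There is one attempt and no reset: what is moved stays moved. The work goes in short steps, Python scripts to look and compute and a tool call to move; the robot and the scene stay as the last step left them, time stands still between calls to the robot, and variables do not carry over. Pictures are saved under pics/ and viewed, at most 10 in all, crops included, and the job is handed in when it is done.

Besides the shell and the picture viewer there is one more tool, called after "Call:" as a command line: name --argument value ..., lists and objects as JSON in quotes. send_rows: Moves the arm, as the interface text tells. Its arguments: {"type":"object","properties":{"moves":{"type":"string"},"newtons":{"type":"number"}},"required":["moves"]}

```bash
ls; mkdir -p pics
cat > h.py <<'E'
import numpy as np, cv2
from plant import ctrl
def cam(n):
    c=ctrl.read_camera(n); h,w=c["image"].shape[:2]
    f=h/2/np.tan(np.radians(c["fovy"])/2)
    c["K"]=np.array([[f,0,c["cx"]],[0,f,c["cy"]],[0,0,1.]]); c["D"]=np.array(c["distortion"],float); c["E"]=np.array(c["extrinsics"]); return c
def ray(c,px):
    u=cv2.undistortPoints(np.array(px,float).reshape(-1,1,2),c["K"],c["D"]).reshape(-1,2)
    d=np.c_[u[:,0],-u[:,1],-np.ones(len(u))]@c["E"][:3,:3].T
    return c["E"][:3,3],d
def onz(c,px,z):
    o,d=ray(c,px); return o+d*((z-o[2])/d[:,2])[:,None]
def proj(c,P):
    p=(np.atleast_2d(P)-c["E"][:3,3])@c["E"][:3,:3]; p=p*[1,-1,-1]
    return cv2.projectPoints(p,np.zeros(3),np.zeros(3),c["K"],c["D"])[0].reshape(-1,2)
def tri(c1,p1,c2,p2):
    o1,d1=ray(c1,p1);o2,d2=ray(c2,p2);d1,d2=d1[0],d2[0]
    s=np.linalg.lstsq(np.c_[d1,-d2],o2-o1,rcond=None)[0]
    a,b=o1+s[0]*d1,o2+s[1]*d2; return (a+b)/2,np.linalg.norm(a-b)
E
python3 - <<'E'
from h import *
for n in("top","side"):
    c=cam(n); cv2.imwrite(f"pics/{n}0.png",c["image"][:,:,::-1]); print(n,c["E"].round(3).tolist(),c["fovy"],c["D"])
print(ctrl.get_state())
E
```

```text
pics
top [[-0.003, 0.984, -0.176, 0.429], [-1.0, 0.002, 0.029, 0.008], [0.029, 0.176, 0.984, 1.061], [0.0, 0.0, 0.0, 1.0]] 48.653301771390716 [-0.13721186  0.          0.          0.          0.        ]
side [[-0.953, 0.195, -0.23, 0.357], [-0.301, -0.662, 0.686, 0.646], [-0.019, 0.723, 0.69, 0.729], [0.0, 0.0, 0.0, 1.0]] 52.34438142486481 [-0.12545941  0.          0.          0.          0.        ]
{'time': 0.1, 'qpos': array([-1.35103786e+00,  2.87125177e-01,  1.57802949e+00, -1.11277335e-05,
        1.27862042e+00, -1.50006723e-01]), 'dq': array([ 0.00019243, -0.00224451, -0.00133293,  0.00087492,  0.00272266,
       -0.00035875]), 'joint_efforts': array([ 8.38684173e-04, -4.07291400e+01, -2.93699545e+01, -1.43847988e-04,
        3.37951264e-03, -1.48031070e-06]), 'eef_pos': array([ 0.24383835, -0.62880925,  0.24405401]), 'tcp_rot': array([ 9.82956960e-01,  1.83832600e-01, -4.33724918e-05, -1.09036738e-03]), 'contact_force': array([-0.02727048,  0.09518245,  0.95032465]), 'wrist_torque': array([-0.04006436, -0.05870955, -0.01283835]), 'finger_force': 0.0, 'opening': 0.997208081054767}
```

View pics/top0.png

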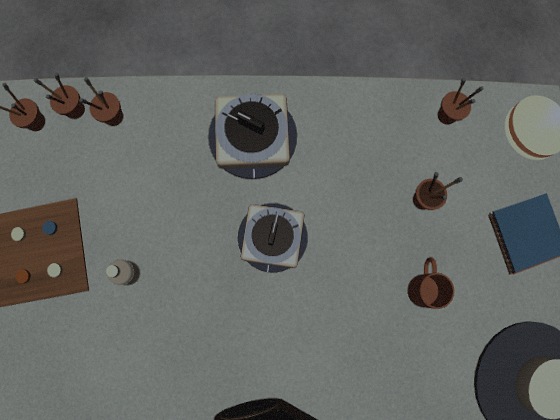

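View pics/side0.png

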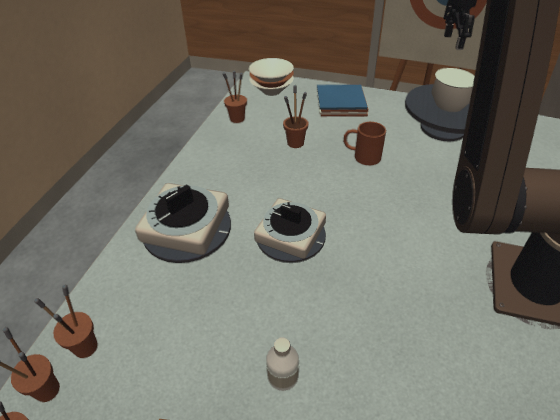

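Two candidate timers: near one at top (272,236) / side (291,225), foot about 69 px wide (≈158 mm), and far one at top (252,130) / side (185,215), about 88 px (≈200 mm). The near one fits the 160 mm foot. I'll confirm it in an enlarged crop.

Run:
```python
from h import *
c=cam("top"); s=cam("side")
a=onz(c,[[238,237],[308,238],[209,135],[297,135]],0.01); print(np.linalg.norm(a[0]-a[1]),np.linalg.norm(a[2]-a[3]),a.round(3).tolist())
A=cv2.resize(c["image"][196:276,232:312],None,fx=5,fy=5,interpolation=cv2.INTER_CUBIC)
B=cv2.resize(s["image"][190:270,251:331],None,fx=5,fy=5,interpolation=cv2.INTER_CUBIC)
I=np.clip(np.hstack([A,B]).astype(float)*1.5,0,255).astype(np.uint8)
cv2.imwrite("pics/crop.png",I[:,:,::-1])
```

```text
0.15908580349582885 0.20859067189759295 [[0.545, 0.087, 0.01], [0.543, -0.072, 0.01], [0.787, 0.16, 0.01], [0.788, -0.049, 0.01]]
```

View pics/crop.png

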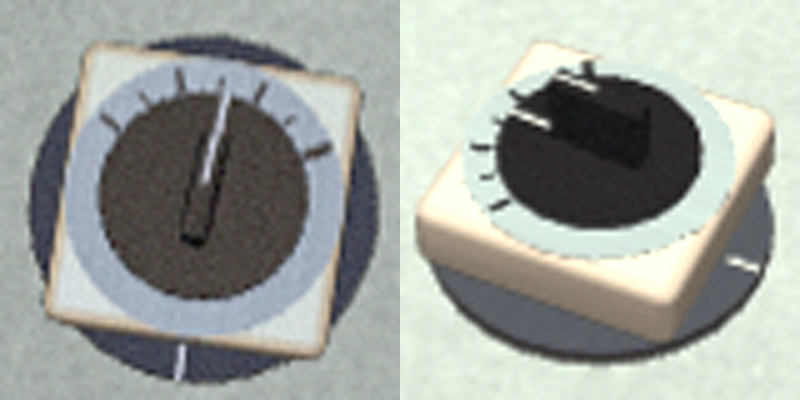

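```bash
cat > fit.py <<'E'
from h import *
from scipy.optimize import least_squares
c=cam("top"); s=cam("side")
T=lambda p:(np.array(p,float)+.5)/5-.5+[232,196]
S=lambda p:(np.array(p,float)-[400,0]+.5)/5-.5+[251,190]
print("bar centre",tri(c,T([206,182]),s,S([600,90])))
print("ptr tip",tri(c,T([226,80]),s,S([512,114])))
print("0 mark",tri(c,T([110,121]),s,S([500,207])))
mt={0:(110,121),5:(145,101),10:(181,80),20:(262,93),25:(290,118),30:(318,152)}
ms={0:(500,207),5:(487,177),10:(481,148),30:(588,68)}
def P(v,m): a=v[3]+1.047-np.radians(4*m); return [v[0]+.0525*np.cos(a),v[1]+.0525*np.sin(a),v[2]]
def r(v):
    return np.r_[(proj(c,[P(v,m) for m in mt])-T(list(mt.values()))).ravel(),(proj(s,[P(v,m) for m in ms])-S(list(ms.values()))).ravel()]
f=least_squares(r,[.55,.01,.05,0],x_scale=[.01,.01,.01,.1],loss="soft_l1"); print(f.x.round(4),r(f.x).round(1))
a=onz(c,T([[226,80],[203,190]]),.056);b=onz(c,T([[194,240],[213,138]]),.089)
print(a,b,np.arctan2(*(b[1]-b[0])[1::-1]),np.arctan2(*(a[0]-f.x[:3])[1::-1]))
E
python3 fit.py
```

```text
bar centre (array([0.54707494, 0.00802775, 0.08700134]), np.float64(0.0004974565755751575))
ptr tip (array([ 0.5940112 , -0.00115634,  0.05130252]), np.float64(0.005756933767342635))
0 mark (array([0.57947575, 0.05050454, 0.04647833]), np.float64(0.00047771997711535335))
[ 0.5461  0.0085  0.0478 -0.1413] [ 0.2  0.2 -0.5 -1.2 -0.1 -0.  -0.2 -0.3  0.7 -0.3 -0.5 -0.1  0.6 -0.5
 -0.1  0.   0.6 -0.1  0.5  1.1]
[[ 5.96099307e-01 -5.93803934e-04  5.60000000e-02]
 [ 5.47580601e-01  9.37101353e-03  5.60000000e-02]] [[0.5225958  0.01305149 0.089     ]
 [0.56577994 0.0051548  0.089     ]] -0.18086265265591775 -0.18079408953813778
```

Near timer confirmed: the marks fit to 1 px, the axis is at (0.5465, 0.0085), and stand yaw is ≈ -0.14. Bar top measured at 87 mm against 89 given. Pointer yaw is -0.18, so the dial is at about 1.09 (15.6 min). I'll grasp with tool yaw 2.96, which leaves room on the last joint, and go over above it first.

Call:
send_rows --moves "0 0 0 0.853 -0.807 0 1;0 0 0 0.853 -0.807 0 1;0 0 0 0.853 -0.807 0 1;0 0 0 0.853 -0.807 0 1"

```text
time: 0.8
eef_pos: [0.3454, -0.4149, 0.2453]
tcp_rot: [0.983, 0.184, 0.0, -0.0]
contact_force: [0.2, -0.2, -0.0]
opening: 1.001
finger_force: 0.0
```

Call:
send_rows --moves "0 0 0 0.853 -0.807 0 1;0 0 0 0.853 -0.807 0 1;0 0 0 0.853 -0.807 0 1;0 0 0 0.853 -0.807 0 1"

```text
time: 1.3
eef_pos: [0.446, -0.2028, 0.2456]
tcp_rot: [0.983, 0.184, 0.0, 0.0]
contact_force: [0.8, -0.3, -0.3]
opening: 1.002
finger_force: 0.0
```

Call:
send_rows --moves "0 0 0 0.853 -0.807 0 1;0 0 0 0.853 -0.807 0 1;0 0 0 0.853 -0.807 0 1;0 0 0 0.853 -0.807 0 1;0 0 0 0.853 -0.807 0 1"

```text
time: 1.92
eef_pos: [0.5468, 0.0099, 0.2453]
tcp_rot: [0.983, 0.186, 0.0, -0.0]
contact_force: [-0.4, 0.1, -0.0]
opening: 1.0
finger_force: 0.0
```

Call:
send_rows --moves "0 0 -0.3 0 0 0.4 1;0 0 -0.3 0 0 0.4 1;0 0 -0.3 0 0 0.4 1;0 0 -0.3 0 0 0.4 1;0 0 -0.3 0 0 0.4 1;0 0 -0.3 0 0 0.4 1;0 0 -0.3 0 0 0.4 1;0 0 -0.3 0 0 0.4 1;0 0 -0.3 0 0 0.4 1;0 0 -0.3 0 0 0.4 1;0 0 -0.3 0 0 0.4 1;0 0 -0.3 0 0 0.4 1"

```text
time: 3.42
eef_pos: [0.546, 0.0065, 0.1653]
tcp_rot: [0.431, 0.903, -0.0, -0.0]
contact_force: [-0.1, -0.6, 0.5]
opening: 0.999
finger_force: 0.0
```

```bash
cat > go.py <<'E'
from h import *
import sys
from scipy.spatial.transform import Rotation as R
st=ctrl.get_state(); r=R.from_quat(st["tcp_rot"]); M=r.as_matrix()
print("t",round(st["time"],2),"pos",st["eef_pos"].round(4),"yaw",np.arctan2(M[1,0],M[0,0]).round(4),"z",M[:,2].round(4),"q",st["qpos"].round(3),"F",st["contact_force"].round(2),"T",st["wrist_torque"].round(3),"open",round(st["opening"],3),st["finger_force"])
if len(sys.argv)>4:
    x,y,z,w=map(float,sys.argv[1:5])
    t=R.from_euler("z",w)*R.from_euler("x",np.pi)
    print("turn",((r.inv()*t).as_rotvec()/2/np.pi).round(4),"shift",(M.T@(np.array([x,y,z])-st["eef_pos"])/.2).round(4))
E
python3 go.py .5465 .0085 .12 2.96; python3 -c "from plant import ctrl;print(ctrl.finger_overhang)"
```

```text
t 3.42 pos [0.546  0.0065 0.1653] yaw 2.2515 z [-1.e-04 -2.e-04 -1.e+00] q [-0.174  0.085  1.963 -0.     1.094 -0.854] F [-0.06 -0.56  0.45] T [ 0.041  0.019 -0.01 ] open 0.999 0.0
turn [-0.      0.     -0.1128] shift [0.0063 0.0083 0.2267]
0.014
```

Call:
send_rows --moves "0 0 -0.113 0.006 0.008 0.227 0.2;0 0 -0.113 0.006 0.008 0.227 0.2;0 0 -0.113 0.006 0.008 0.227 0.2;0 0 -0.113 0.006 0.008 0.227 0.2;0 0 -0.113 0.006 0.008 0.227 0.2;0 0 -0.113 0.006 0.008 0.227 0.2" --newtons 50

```text
time: 4.18
eef_pos: [0.5467, 0.0089, 0.12]
tcp_rot: [0.09, 0.996, -0.0, 0.0]
contact_force: [0.4, -0.1, 0.0]
opening: 0.601
finger_force: 0.0
```

```bash
python3 go.py .5465 .0085 .077 2.96
python3 - <<'E'
from h import *
c=cam("top"); s=cam("side")
A=cv2.resize(c["image"][186:286,222:322],None,fx=4,fy=4,interpolation=cv2.INTER_CUBIC)
B=cv2.resize(s["image"][170:270,241:341],None,fx=4,fy=4,interpolation=cv2.INTER_CUBIC)
cv2.imwrite("pics/c2.png",np.clip(np.hstack([A,B])[:,:,::-1]*1.5,0,255).astype(np.uint8))
E
```

```text
t 4.17 pos [0.5467 0.0089 0.12  ] yaw 2.9617 z [ 0. -0. -1.] q [-0.169  0.146  1.989 -0.     1.007 -1.56 ] F [ 0.41 -0.05  0.01] T [0.059 0.012 0.003] open 0.601 0.0
turn [-0.      0.      0.0003] shift [ 0.0004 -0.0022  0.2148]
```

View pics/c2.png

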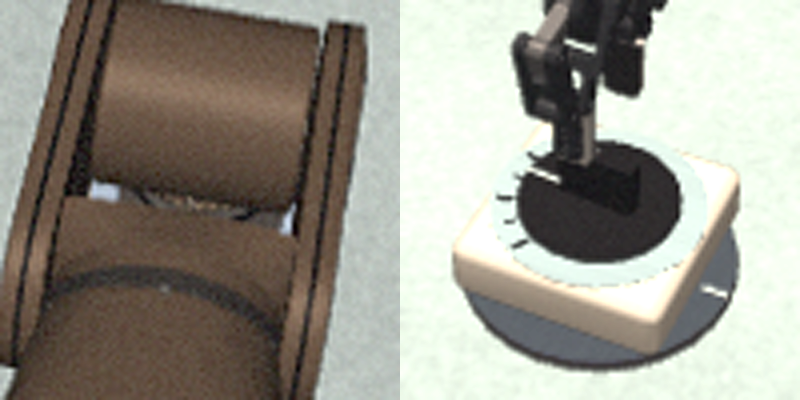

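The side crop shows the fingers standing above the bar at about (575,160), aligned with it; the arm hides the dial in the top view. Next I descend and close gently.

Call:
send_rows --moves "0 0 0 0 -0.002 0.1 0.2;0 0 0 0 -0.002 0.215 0.2;0 0 0 0 -0.002 0.215 0.2;0 0 0 0 -0.002 0.215 -0.4;0 0 0 0 -0.002 0.215 -0.7;0 0 0 0 -0.002 0.215 -1;0 0 0 0 -0.002 0.215 -1;0 0 0 0 -0.002 0.215 -1;0 0 0 0 -0.002 0.215 -1" --newtons 50

```text
time: 5.4
eef_pos: [0.5477, 0.0102, 0.0785]
tcp_rot: [0.089, 0.996, 0.002, 0.001]
contact_force: [0.6, 5.3, 2.9]
opening: 0.128
finger_force: 50.9
```

```bash
python3 go.py .5465 .0085 .077 2.96
```

```text
t 5.4 pos [0.5477 0.0102 0.0785] yaw 2.9635 z [ 0.003   0.0029 -1.    ] q [-0.168  0.209  2.005  0.004  0.925 -1.563] F [0.57 5.26 2.86] T [ 0.874 -0.116  0.001] open 0.128 50.94629466533661
turn [0.0005 0.0004 0.0006] shift [ 0.0043 -0.0094  0.0073]
```

Gripped, with the axis about 1.5 mm further in +y than estimated, so I relax that offset. Now a first slow turn, feeling the torque.

Call:
send_rows --moves "0 0 0 0 0.01 0 -1;0 0 0.01 0 0.01 0 -1;0 0 0.02 0 0.01 0 -1;0 0 0.03 0 0.01 0 -1;0 0 0.04 0 0.01 0 -1;0 0 0.04 0 0.01 0 -1" --newtons 50

```text
time: 6.15
eef_pos: [0.5476, 0.0101, 0.0784]
tcp_rot: [0.212, 0.977, -0.001, 0.001]
contact_force: [-2.1, -0.2, 4.8]
opening: 0.124
finger_force: 51.4
```

```bash
python3 go.py
```

```text
t 6.15 pos [0.5476 0.0101 0.0784] yaw 2.7147 z [ 0.0012 -0.0015 -1.    ] q [-1.660e-01  2.100e-01  2.004e+00 -2.000e-03  9.260e-01 -1.309e+00] F [-2.09 -0.23  4.82] T [-0.163  0.411  0.124] open 0.124 51.35370969772339
```

Call:
send_rows --moves "0 0 0.012 0.005 0 0 -1;0 0 0.024 0.005 0 0 -1;0 0 0.036 0.005 0 0 -1;0 0 0.048 0.005 0 0 -1;0 0 0.06 0.005 0 0 -1;0 0 0.072 0.005 0 0 -1;0 0 0.084 0.005 0 0 -1;0 0 0.096 0.005 0 0 -1;0 0 0.108 0.005 0 0 -1;0 0 0.12 0.005 0 0 -1;0 0 0.132 0.005 0 0 -1;0 0 0.14 0.005 0 0 -1"

```text
time: 7.65
eef_pos: [0.5466, 0.0094, 0.0784]
tcp_rot: [0.608, 0.794, -0.001, 0.001]
contact_force: [-2.2, -4.3, 6.1]
opening: 0.132
finger_force: 51.4
```

```bash
python3 go.py
```

```text
t 7.65 pos [0.5466 0.0094 0.0784] yaw 1.8345 z [ 5.0e-04 -3.7e-03 -1.0e+00] q [-0.167  0.208  2.006 -0.004  0.926 -0.428] F [-2.24 -4.32  6.13] T [-0.718  0.544  0.078] open 0.132 51.37817323207855
```

Call:
send_rows --moves "0 0 0.005 -0.002 0.002 0 -1;0 0 0.01 -0.002 0.002 0 -1;0 0 0.01 -0.002 0.002 0 -1"

```text
time: 8.02
eef_pos: [0.5465, 0.0093, 0.0784]
tcp_rot: [0.632, 0.775, -0.002, 0.001]
contact_force: [-4.1, -3.5, 7.1]
opening: 0.128
finger_force: 51.7
```

```bash
python3 go.py
python3 - <<'E'
from h import *
c=[]
for i in range(4): cam("side"); c.append(ctrl.get_state()["wrist_torque"][2].round(3))
print(c)
E
```

```text
t 8.03 pos [0.5465 0.0093 0.0784] yaw 1.7732 z [-0.0012 -0.0032 -1.    ] q [-0.167  0.209  2.005 -0.004  0.928 -0.367] F [-4.08 -3.54  7.13] T [-0.627  0.801  0.164] open 0.128 51.660184264183044
[np.float64(0.174), np.float64(0.136), np.float64(0.121), np.float64(0.062)]
```

```bash
cat > tw.py <<'E'
from h import *
import glob,sys
AX=np.array([.5467,.0090]); Y0=-.141
def prof(c,im):
    # angle clockwise from the 15-min direction, over the marks 0..10 sector and opposite corners
    th=np.radians(np.arange(-85,-5,.25)); rr=np.linspace(.0485,.0565,7)
    P=np.array([[AX[0]+r*np.cos(Y0-t),AX[1]+r*np.sin(Y0-t),.049] for r in rr for t in th])
    p=proj(c,P).astype(np.float32)
    v=cv2.remap(im.astype(np.float32).mean(2),p[:,0].reshape(7,-1),p[:,1].reshape(7,-1),cv2.INTER_CUBIC)
    return v.mean(0)
def twist(n=4):
    T=[];acc=0
    for i in range(n):
        c=cam("side"); acc=acc+c["image"].astype(float)/n; T.append(ctrl.get_state()["wrist_torque"][2])
    ref=prof(c,cv2.imread("pics/side0.png")[:,:,::-1]); a=prof(c,acc)
    ref=cv2.GaussianBlur(ref[None],(0,0),4)[0];a=cv2.GaussianBlur(a[None],(0,0),4)[0]
    best=[]
    N=len(a)
    for s in range(-90,91):
        i0,i1=max(0,s),min(N,N+s); 
        best.append(np.corrcoef(a[i0:i1],ref[i0-s:i1-s])[0,1])
    k=int(np.argmax(best)); s=k-90
    if 0<k<180:
        y=best[k-1:k+2]; s+=(y[0]-y[2])/2/(y[0]-2*y[1]+y[2])
    print("twist cam %.3f corr %.3f"%(np.radians(s*.25),best[k]),"Tz mean %.3f sd %.3f"%(np.mean(T),np.std(T)))
    return acc
if __name__=="__main__":
    a=twist(); 
    if len(sys.argv)>1: cv2.imwrite(sys.argv[1],np.clip(cv2.resize(a[170:270,241:341],None,fx=5,fy=5,interpolation=cv2.INTER_CUBIC)[:,:,::-1]*1.4,0,255))
E
python3 go.py; python3 tw.py pics/c3.png
```

```text
t 8.22 pos [0.5465 0.0093 0.0784] yaw 1.7734 z [-0.0012 -0.0032 -1.    ] q [-0.167  0.209  2.005 -0.004  0.928 -0.367] F [-3.82 -2.96  6.  ] T [-0.64   0.795  0.062] open 0.13 51.659279465675354
twist cam 0.120 corr 0.997 Tz mean 0.106 sd 0.008[ WARN:0@2.723] global loadsave.cpp:1063 imwrite_ Unsupported depth image for selected encoder is fallbacked to CV_8U.
```

View pics/c3.png

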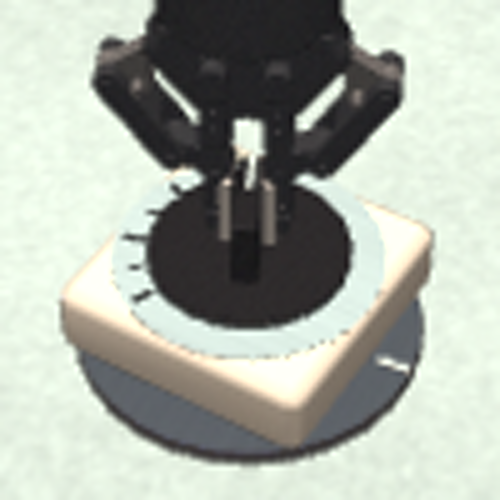

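Camera twist reads 0.120 (marks at (140,296) and (135,238)), which matches friction alone. The dial is at ≈ 2.15, past the top mark. I'll feel forward in steps of about 0.06 rad.

Call:
send_rows --moves "0 0 0.005 -0.004 -0.006 0 -1;0 0 0.01 -0.004 -0.006 0 -1;0 0 0.01 -0.004 -0.006 0 -1"

```text
time: 8.8
eef_pos: [0.5463, 0.0092, 0.0784]
tcp_rot: [0.657, 0.754, -0.0, 0.001]
contact_force: [-0.7, 0.4, 6.3]
opening: 0.129
finger_force: 51.4
```

```bash
python3 go.py; python3 tw.py
```

```text
t 8.8 pos [0.5463 0.0092 0.0784] yaw 1.7092 z [ 0.0015 -0.0013 -1.    ] q [-1.680e-01  2.070e-01  2.007e+00 -1.000e-03  9.250e-01 -3.060e-01] F [-0.65  0.39  6.31] T [-0.116  0.341  0.149] open 0.129 51.438302993774414
twist cam 0.120 corr 0.996 Tz mean 0.121 sd 0.029
```

Call:
send_rows --moves "0 0 0.005 0 0 0 -1;0 0 0.01 0 0 0 -1;0 0 0.01 0 0 0 -1"

```text
time: 9.38
eef_pos: [0.5462, 0.0092, 0.0784]
tcp_rot: [0.68, 0.733, -0.0, 0.001]
contact_force: [-2.0, -0.6, 6.2]
opening: 0.13
finger_force: 51.4
```

```bash
python3 go.py; python3 tw.py
```

```text
t 9.38 pos [0.5462 0.0092 0.0784] yaw 1.6465 z [ 0.0012 -0.0014 -1.    ] q [-1.680e-01  2.070e-01  2.007e+00 -1.000e-03  9.260e-01 -2.430e-01] F [-1.96 -0.56  6.23] T [-0.073  0.43   0.123] open 0.13 51.40225946903229
twist cam 0.120 corr 0.996 Tz mean 0.106 sd 0.030
```

Still only friction (dial ≈ 2.28). Continuing.

Call:
send_rows --moves "0 0 0.005 0 0 0 -1;0 0 0.01 0 0 0 -1;0 0 0.01 0 0 0 -1"

```text
time: 9.95
eef_pos: [0.5461, 0.0092, 0.0784]
tcp_rot: [0.703, 0.712, -0.0, 0.001]
contact_force: [-1.9, -0.8, 6.8]
opening: 0.128
finger_force: 51.5
```

```bash
python3 go.py; python3 tw.py
```

```text
t 9.95 pos [0.5461 0.0092 0.0784] yaw 1.5837 z [ 9.0e-04 -1.3e-03 -1.0e+00] q [-1.680e-01  2.070e-01  2.008e+00 -1.000e-03  9.260e-01 -1.800e-01] F [-1.88 -0.83  6.83] T [-0.119  0.487  0.094] open 0.128 51.4705753326416
twist cam 0.120 corr 0.997 Tz mean 0.118 sd 0.013
```

Call:
send_rows --moves "0 0 0.005 0 0 0 -1;0 0 0.01 0 0 0 -1;0 0 0.01 0 0 0 -1"

```text
time: 10.52
eef_pos: [0.546, 0.0092, 0.0784]
tcp_rot: [0.725, 0.689, -0.0, 0.001]
contact_force: [-2.7, -0.3, 6.4]
opening: 0.133
finger_force: 51.6
```

```bash
python3 go.py; python3 tw.py
```

```text
t 10.53 pos [0.546  0.0092 0.0784] yaw 1.521 z [ 6.0e-04 -1.4e-03 -1.0e+00] q [-1.680e-01  2.070e-01  2.008e+00 -2.000e-03  9.260e-01 -1.180e-01] F [-2.69 -0.25  6.39] T [-0.144  0.508  0.144] open 0.133 51.5889698266983
twist cam 0.129 corr 0.993 Tz mean 0.134 sd 0.040
```

Twist has risen slightly to 0.129, possibly first contact. Another 0.06 rad step.

Call:
send_rows --moves "0 0 0.004 0 0 0 -1;0 0 0.008 0 0 0 -1;0 0 0.01 0 0 0 -1;0 0 0.01 0 0 0 -1"

```text
time: 11.22
eef_pos: [0.546, 0.0092, 0.0784]
tcp_rot: [0.746, 0.666, -0.0, 0.001]
contact_force: [-2.3, -1.4, 7.2]
opening: 0.131
finger_force: 51.6
```

```bash
python3 go.py; python3 tw.py
```

```text
t 11.22 pos [0.546  0.0092 0.0784] yaw 1.4585 z [ 3.0e-04 -1.4e-03 -1.0e+00] q [-1.680e-01  2.070e-01  2.008e+00 -2.000e-03  9.260e-01 -5.500e-02] F [-2.28 -1.4   7.23] T [-0.095  0.524  0.17 ] open 0.131 51.62263512611389
twist cam 0.181 corr 0.988 Tz mean 0.177 sd 0.014
```

That is the stop: twist 0.181, torque 0.177. A further 0.07 rad gives about 0.25, which I hold for over 0.2 s.

Call:
send_rows --moves "0 0 0.004 0 0 0 -1;0 0 0.008 0 0 0 -1;0 0 0.011 0 0 0 -1;0 0 0.011 0 0 0 -1;0 0 0.011 0 0 0 -1"

```text
time: 12.05
eef_pos: [0.5459, 0.0093, 0.0784]
tcp_rot: [0.768, 0.64, -0.0, 0.001]
contact_force: [-3.0, -0.8, 7.5]
opening: 0.125
finger_force: 51.7
```

```bash
python3 go.py; python3 tw.py
```

```text
t 12.05 pos [0.5459 0.0093 0.0784] yaw 1.3898 z [ 1.0e-04 -1.4e-03 -1.0e+00] q [-1.680e-01  2.070e-01  2.008e+00 -2.000e-03  9.270e-01  1.400e-02] F [-3.02 -0.79  7.46] T [-0.068  0.571  0.178] open 0.125 51.667810678482056
twist cam 0.236 corr 0.994 Tz mean 0.252 sd 0.014
```

Firmly against the stop: twist ≈ 0.24 for over 0.4 s. Now turning back to 20 minutes, which needs tool yaw ≈ 2.77 because the case will sit at -0.12 while turning.

Call:
send_rows --moves "0 0 -0.01 0 0 0 -1;0 0 -0.022 0 0 0 -1;0 0 -0.034 0 0 0 -1;0 0 -0.046 0 0 0 -1;0 0 -0.058 0 0 0 -1;0 0 -0.07 0 0 0 -1;0 0 -0.082 0 0 0 -1;0 0 -0.094 0 0 0 -1;0 0 -0.106 0 0 0 -1;0 0 -0.118 0 0 0 -1;0 0 -0.13 0 0 0 -1;0 0 -0.14 0 0 0 -1"

```text
time: 13.75
eef_pos: [0.5471, 0.0095, 0.0785]
tcp_rot: [0.423, 0.906, 0.001, 0.002]
contact_force: [1.1, 0.7, 3.8]
opening: 0.129
finger_force: 51.4
```

Call:
send_rows --moves "0 0 -0.01 0 0 0 -1;0 0 -0.02 0 0 0 -1;0 0 -0.03 0 0 0 -1;0 0 -0.04 0 0 0 -1;0 0 -0.05 0 0 0 -1;0 0 -0.06 0 0 0 -1;0 0 -0.06 0 0 0 -1;0 0 -0.06 0 0 0 -1"

```text
time: 14.75
eef_pos: [0.5474, 0.0099, 0.0784]
tcp_rot: [0.247, 0.969, 0.001, 0.002]
contact_force: [3.2, 3.1, 4.8]
opening: 0.128
finger_force: 51.5
```

```bash
python3 go.py .5465 .0092 .0784 2.7716; python3 tw.py
```

```text
t 14.75 pos [0.5474 0.0099 0.0784] yaw 2.6428 z [ 4.9e-03  2.0e-04 -1.0e+00] q [-1.680e-01  2.080e-01  2.007e+00  1.000e-03  9.220e-01 -1.241e+00] F [3.23 3.12 4.8 ] T [ 0.384 -0.457 -0.121] open 0.128 51.491366028785706
turn [ 0.0004  0.0007 -0.0205] shift [ 0.0024 -0.005   0.0002]
twist cam -0.117 corr 0.992 Tz mean -0.118 sd 0.016
```

Call:
send_rows --moves "0 0 -0.01 0 0 0 -1;0 0 -0.0205 0 0 0 -1;0 0 -0.0205 0 0 0 -1;0 0 -0.0205 0 0 0 -1"

```text
time: 15.45
eef_pos: [0.5475, 0.01, 0.0785]
tcp_rot: [0.184, 0.983, 0.001, 0.003]
contact_force: [3.5, 3.5, 5.2]
opening: 0.132
finger_force: 51.4
```

```bash
python3 go.py .5465 .0092 .0784 2.7716; python3 tw.py
```

```text
t 15.45 pos [0.5475 0.01   0.0785] yaw 2.7715 z [ 5.3e-03  6.0e-04 -1.0e+00] q [-1.680e-01  2.080e-01  2.007e+00  2.000e-03  9.220e-01 -1.369e+00] F [3.49 3.48 5.19] T [ 0.425 -0.538 -0.101] open 0.132 51.449278593063354
turn [ 0.0004  0.0007 -0.    ] shift [ 0.0032 -0.0054  0.0003]
twist cam -0.117 corr 0.992 Tz mean -0.093 sd 0.016
```

Call:
send_rows --moves "0 0 0.006 0 0 0 -1;0 0 0.012 0 0 0 -1;0 0 0.018 0 0 0 -1;0 0 0.018 0 0 0 -1;0 0 0.018 0 0 0 -0.7;0 0 0.018 0 0 0 0.2;0 0 0.018 0 0 0 0.2;0 0 0.018 0 0 0 0.2;0 0 0.018 0 0 0 0.2"

```text
time: 16.77
eef_pos: [0.5451, 0.0096, 0.0766]
tcp_rot: [0.239, 0.971, -0.0, -0.001]
contact_force: [-0.1, -0.0, -0.2]
opening: 0.601
finger_force: 0.0
```

Call:
send_rows --moves "0 0 0 0 0 -0.1 0.2;0 0 0 0 0 -0.3 0.2;0 0 0 0 0 -0.6 0.2;0 0 0 0 0 -0.8 0.2;0 0 0 0 0 -0.8 0.2;0 0 0 0 0 -0.8 0.2"

```text
time: 17.52
eef_pos: [0.5449, 0.0098, 0.2359]
tcp_rot: [0.238, 0.971, -0.0, -0.001]
contact_force: [-0.7, -0.4, -1.5]
opening: 0.597
finger_force: 0.0
```

```bash
python3 go.py; python3 tw.py
```

```text
t 17.52 pos [0.5449 0.0098 0.2359] yaw 2.66 z [-1.6e-03  2.0e-04 -1.0e+00] q [-0.168  0.008  1.906 -0.     1.229 -1.257] F [-0.65 -0.45 -1.53] T [ 0.013 -0.032 -0.063] open 0.597 0.0
twist cam -0.000 corr 1.000 Tz mean -0.007 sd 0.025
```

Call:
send_rows --moves "0 0 0 -0.42 -0.8 0 0.2;0 0 0 -0.42 -0.8 0 0.2;0 0 0 -0.42 -0.8 0 0.2;0 0 0 -0.42 -0.8 0 0.2"

```text
time: 18.23
eef_pos: [0.5452, -0.1743, 0.2357]
tcp_rot: [0.241, 0.971, -0.0, -0.001]
contact_force: [0.5, 0.2, 0.0]
opening: 0.601
finger_force: 0.0
```

Call:
send_rows --moves "0 0 0 -0.2 -0.9 0 0.2;0 0 0 -0.2 -0.9 0 0.2;0 0 0 -0.2 -0.9 0 0.2;0 0 0 -0.2 -0.9 0 0.2"

```text
time: 18.73
eef_pos: [0.4967, -0.3514, 0.2358]
tcp_rot: [0.241, 0.971, 0.0, -0.001]
contact_force: [0.7, -0.4, 0.4]
opening: 0.601
finger_force: 0.0
```

Run:
```python
from h import *
c=cam("top");s=cam("side")
I=np.zeros((420,800,3),np.uint8)
a=cv2.resize(c["image"][196:276,232:312],None,fx=5,fy=5,interpolation=cv2.INTER_CUBIC)
b=cv2.resize(c["image"],(400,300))
I[:400,:400]=np.clip(a*1.5,0,255);I[:300,400:]=b
cv2.imwrite("pics/end1.png",I[:,:,::-1])
for n in("top","side"):
    o=cv2.imread(f"pics/{n}0.png")[:,:,::-1]; d=cv2.absdiff(o,(c if n=="top" else s)["image"]).max(2); cv2.imwrite(f"pics/d{n}.png",d)
# other things: difference boxes
    for nm,(u,v) in dict(mug=(430,290),pot=(432,193),bottle=(120,271)).items():
        if n=="top": print(nm,d[v-25:v+25,u-25:u+25].mean())
```

```text
mug 12.1716
pot 5.118
bottle 4.3952
```

View pics/end1.png

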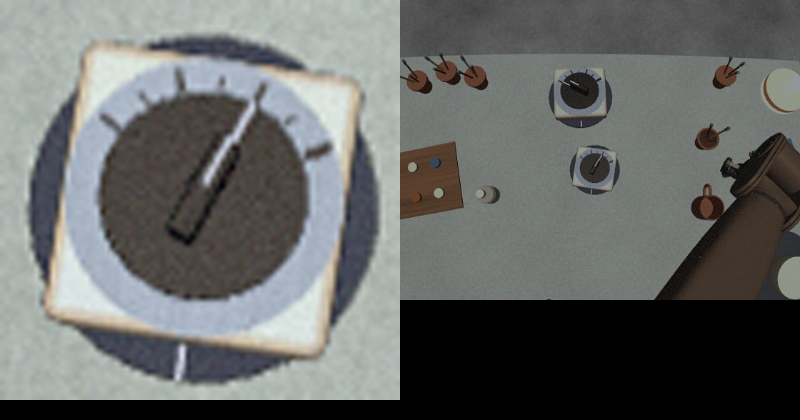

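The pointer (tip at (256,100)) lies at the 20 mark (262,93), and the bystanders look unmoved. A quick number for the pointer angle:

Run:
```python
from h import *
im=0
for i in range(6): c=cam("top"); im=im+c["image"].astype(np.float32).mean(2)/6
im0=cv2.imread("pics/top0.png").astype(np.float32).mean(2)
yw=np.radians(np.arange(-80,70,.2))
def pol(im,ax,r0,r1,z):
    rr=np.linspace(r0,r1,8)
    p=proj(c,[[ax[0]+r*np.cos(t),ax[1]+r*np.sin(t),z] for r in rr for t in yw]).astype(np.float32).reshape(8,-1,2)
    return cv2.remap(im,p[...,0].copy(),p[...,1].copy(),cv2.INTER_CUBIC).mean(0)
for ax in([.5461,.0085],[.5467,.0092]):
  for I in(im0,im):
    w=pol(I,ax,.034,.044,.056); w=np.clip(w-np.median(w)-15,0,None); p=(w*yw).sum()/w.sum()
    b=pol(I,ax,.050,.056,.050); b=np.clip(np.median(b)-b-10,0,None)
    n,l=cv2.connectedComponents((b>0).astype(np.uint8)[None]); l=l[0]
    m=[(yw[l==k]*b[l==k]).sum()/b[l==k].sum() for k in range(1,n)]
    print(ax,"ptr",p.round(3),"marks",np.round(m,3))
```

```text
[0.5461, 0.0085] ptr -0.204 marks [-1.2   -0.841 -0.485 -0.142  0.217  0.567  0.917]
[0.5461, 0.0085] ptr -0.483 marks [-1.199 -0.838 -0.485 -0.141  0.217  0.567  0.916]
[0.5467, 0.0092] ptr -0.225 marks [-1.214 -0.859 -0.503 -0.157  0.206  0.563  0.917]
[0.5467, 0.0092] ptr -0.506 marks [-1.214 -0.856 -0.502 -0.157  0.207  0.562  0.916]
```

```bash
python3 -c "
from plant import ctrl
print(ctrl.sign_off())"
```

```text
the job is handed in; nothing more can be done
None
```

I wound the timer clockwise to its stop at about 2.41 rad (case twist about 0.24 rad, held for over 0.4 s), turned it back to 20 minutes (within about 0.01 rad of the mark in the top view) and let go; the case is back at rest, the bystanders look unmoved, and the job is handed in.

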